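Start the brass valve plug with the bar key

TASK

Take the red-handled key and set it squarely, upright and fully home over the bar head of the brass plug; only then turn it clockwise (seen from above) about a quarter turn to start the plug's thread. Leave the key standing on the brass plug and do not turn the black plug.

Things in the scene. Friction and masses are not known exactly. Their poses are not given: they have to be found in the camera images.
- key: loose key, 105 mm tall, 0.2 kg, upright on its mouth. Origin: centre of its underside, z up. Steel socket 66 (x) x 40 (y) x 36 mm, open below: mouth 60 x 34 mm narrowing within 10 mm to a cavity 50 x 24, 28 mm deep in all. Above it a 16 mm round stem, then a red flat handle 58 (x) x 14 (y) mm from z = 55 to 105 mm: grip it across its 14 mm, along y. A half turn makes no difference.
- brass_seat (a point): foot of the brass plug's bar head, on its axis, in the flat round top (84 mm wide, 40 mm over the desk) of a fixed aluminium valve body. The bar is 44 (x) x 18 (y) x 24 mm high; axes turn with it, x along the bar, z up. Key home: its rim on the flat top, its origin here, its x along the bar (either way round), with 3 mm play all round and 8 degrees of turning play each way.
- brass_plug (a joint): turn of the brass plug about its upright axis, rad, 0 at the start, growing clockwise seen from above up to a stop at 3.0; stays where left, takes about 0.12 N m to turn.
- dark_plug (a joint): the same for the black plug, same shape and size, on a second, like valve body nearby, not to be turned; 0 at the start.

How it is judged:
By the outcome, as a careful person would: the job done as asked, in the order asked, and still so for the second after the job is handed in, with the robot touching nothing.
It also fails if it takes over 42 s, if anything falls off the work surface, if the arm or the gripper's body presses on something with over 40 N, if the wrist force passes 120 N, or if a joint passes its speed limit or range.

ROBOT

A 7-joint arm with a two-finger parallel gripper is mounted at the origin on a cart in front of the work surface, level with it; the furniture and walls round the work are solid. World frame = base frame: x ahead of the robot, y to its left, z up, the work surface at z = 0. Lengths are in m, angles in rad, forces in N, time in s.
With the tool pointing down it reaches from about 0.4 to 0.9 m from the base axis. Payload 5.6 kg.
Tool frame: the origin (TCP) lies midway between the tips of the shut fingers; the grasp point (between the pads) lies 19 mm behind it; z points along the fingers, y is the line along which they close (so a half turn about z gives the same grasp; the last joint's range is limited). The gripper opens to 92 mm and grips with 3 to 60 N. Pads are 20 mm wide; open, the fingers measure 128 mm over their backs; the gripper's body (75 mm by 189 mm) begins 69 mm behind the grasp point.
Start: joints at [1.237, 0.468, -0.012, 1.603, 0.006, 1.071, -0.056], TCP at [0.186, -0.623, 0.215] pointing down, gripper open.
Joint ranges: [-2.53, 2.53], [-0.31, 2.02], [-1.57, 1.55], [0.28, 2.44], [-1.29, 4.43], [0.15, 1.84], [-2.92, 2.92]. Speed limits (rad/s): [2.57, 2.57, 3.14, 3.14, 3.14, 3.14, 3.14].

INTERFACE

Orientations are given as a 3x3 rotation matrix whose columns are the frame's x, y, z axes.
In Python, from station import env, effector, solver, viewer, workorder, search_frame, tip_of gives the robot as it stands. Calls block until the motion is done:
- env.reach(position, orientation): joint-space move of the TCP to a pose.
- env.movel(position, frame=None, rate=0.15): straight line of the TCP; frame=None keeps the orientation; rate is the mean speed in m/s.
- env.goto_joints(angles): joint-space move.
- effector.release() and effector.grasp(squeeze=None): open the fingers fully, or close them until they stop; squeeze is the grip in N (None keeps the last).
- env.pause(seconds).
- solver.inverse_kinematics(position, orientation): joint angles nearest the present ones, or None.
- env.sense(): the state.
- viewer.read_camera(name): name is "scene" or "top" or "wrist"; returns (picture, depth): 480x640x3 uint8, red, green, blue; 480x640 float32, m along the optical axis (not along the pixel's ray), 0 where there is no reading.
- viewer.camera_info(name): a dict with "intrinsics" (3x3 intrinsics, pixels), "eye" and "rotation" of the camera in the world; the wrist camera has in their place "T_tool_cam" (4x4, takes a point from camera to tool coordinates, whose origin is the TCP and whose axes are the flange's). Camera axes: x right, y up, looking along -z (the intrinsics and any distortion apply to the point x, -y, -z); pixel columns grow to the right and rows downward; lengths in m; the calibration is good to about 2 mm. A picture is of the moment at which its call begins: read the wrist's pose just before it. camera_info takes no time and is no camera call.
A pose or a line that the arm cannot do raises env.PlanningError and nothing moves.
- workorder.finish_job(): hands the job in; it is judged then, once.
Trained networks look in the newest picture that a camera, given by its name, has taken for a name from the list of things; names that differ only in an ending like _2 or _b are one class to them, and where a whole thing is asked for, a point or a joint stands for the part that bears it (a point fixed in the world has none). Each returns a list of dicts, best first, with "score" (0 to 1); they miss things now and then, are a little off and sometimes report something else, mostly with a low value. They report only what shows in the picture. A call takes as long as a camera call.
- search_frame(camera, name): "at" ([x, y, z] in m, in world coordinates, good to about 4 mm: the middle of the surface that is visible of it).
- tip_of(camera, name): "at" ([x, y, z] in m, in world coordinates, good to about 4 mm: a listed point, or the origin of a listed thing).
The state is a dict: "t": time; "joint_positions": joint angles; "joint_velocities": joint speeds; "tau": joint torques, N m; "ee_pos": TCP position; "tcp_rot": TCP orientation; "wrist_force": force on the tool from outside, world axes, zero at the start; "moment": the same for the moment, N m; "gripper_width": finger opening in m; "grasp_force": force on a finger pad.
Only numpy, scipy, OpenCV 4.12 (cv2) and the standard library are available. Lean on these libraries where they do the work, as an engineer would, in place of code of your own. Each camera call takes 0.05 s, during which the arm holds its last target. There are 200 camera calls.

## Working session

There is one attempt and no reset: what is moved stays moved. The work goes in short steps, each a Python script; the robot and the scene stay as the last script left them, time stands still between calls to the robot, and variables do not carry over. Pictures are saved under pics/ and viewed, at most 10 in all, crops included, and the job is handed in when it is done.

```bash
ls; mkdir -p pics; python3 - <<'E'
from station import *
import cv2,numpy as np
s=env.sense();print(s['t'],s['ee_pos'],s['tcp_rot'])
ims=[]
for c in ['scene','top']:
    im,d=viewer.read_camera(c);ims.append(im)
    np.savez(f'{c}.npz',im=im,d=d)
    cv2.imwrite(f'pics/{c}.png',im[:,:,::-1])
    for n in ['key','brass_plug','dark_plug']:
        print(c,n,[(np.round(r['at'],4),round(r['score'],2)) for r in search_frame(c,n)[:3]],[(np.round(r['at'],4),round(r['score'],2)) for r in tip_of(c,n if n=='key' else 'brass_seat')[:3]])
    print(viewer.camera_info(c))
print(viewer.camera_info('wrist'),env.sense()['t'])
E
```

```text
pics
0.0 [ 0.18608943 -0.62219039  0.21364365] [[ 9.58051442e-01  2.86595581e-01 -6.38786430e-04]
 [ 2.86596259e-01 -9.58050044e-01  1.64224780e-03]
 [-1.41328404e-04 -1.75643167e-03 -9.99998447e-01]]
scene key [(array([0.4464, 0.0866, 0.0334]), 0.87)] [(array([ 0.4569,  0.0932, -0.0006]), 0.63)]
scene brass_plug [(array([ 0.5779, -0.1458,  0.0584]), 0.65)] [(array([ 0.5857, -0.1432,  0.0424]), 0.69)]
scene dark_plug [(array([0.6168, 0.0695, 0.0551]), 0.84)] [(array([ 0.5857, -0.1432,  0.0424]), 0.69)]
{'intrinsics': array([[483.63025425,   0.        , 313.26604441],
       [  0.        , 483.63025425, 246.10527473],
       [  0.        ,   0.        ,   1.        ]]), 'eye': array([-0.00172664, -0.44054855,  0.54532791]), 'rotation': array([[ 0.63694679,  0.4207396 , -0.64596979],
       [-0.77064452,  0.36940512, -0.51927535],
       [ 0.02014484,  0.82856385,  0.55953207]])}
top key [(array([0.4634, 0.0854, 0.0359]), 0.83)] [(array([0.4618, 0.0929, 0.0009]), 0.69)]
top brass_plug [(array([ 0.5893, -0.1397,  0.0618]), 0.94), (array([0.4624, 0.0862, 0.0331]), 0.29)] [(array([ 0.5896
[... 337 characters left out ...]
16623826e-03,  9.96865237e-01, -7.87930430e-02],
       [-9.99973229e-01, -7.26048188e-03, -9.09668908e-04],
       [-1.47889277e-03,  7.87844147e-02,  9.96890580e-01]])}
{'intrinsics': array([[369.29757515,   0.        , 321.03442955],
       [  0.        , 369.29757515, 244.48468543],
       [  0.        ,   0.        ,   1.        ]]), 'T_tool_cam': array([[-9.87217096e-04,  9.61662078e-01,  2.74235434e-01,
         7.79896724e-02],
       [ 9.99999357e-01,  7.96318229e-04,  8.07435476e-04,
        -7.31182874e-04],
       [ 5.58101403e-04,  2.74236055e-01, -9.61662246e-01,
        -1.70429499e-01],
       [ 0.00000000e+00,  0.00000000e+00,  0.00000000e+00,
         1.00000000e+00]])} 0.7
```

View pics/top.png

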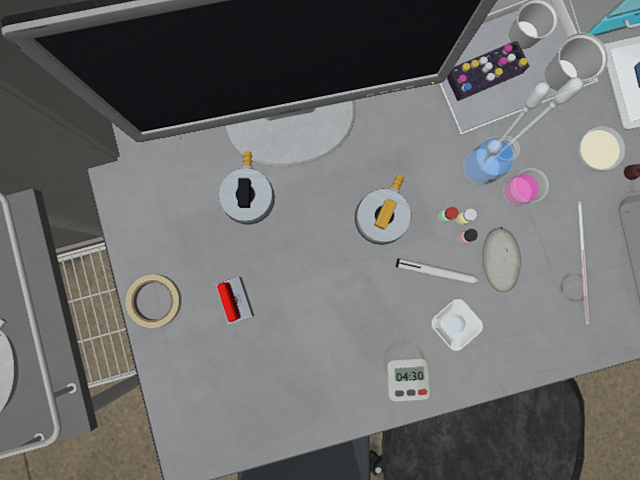

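View pics/scene.png

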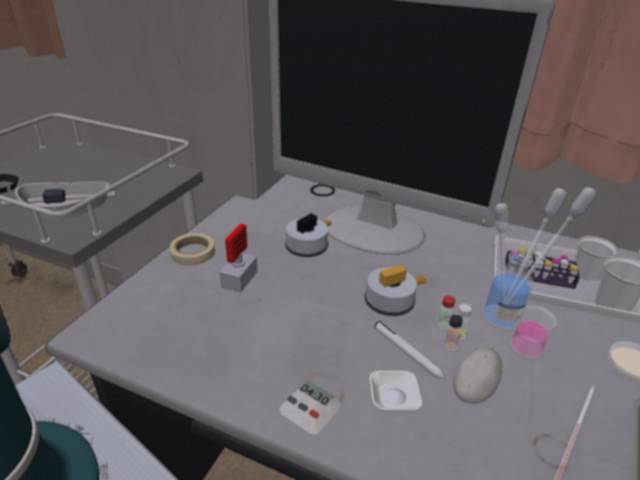

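The top view shows the red key handle at about (230,300), the brass bar at (385,214) on the right-hand body, and the black plug at (245,193). The scene view agrees, and the monitor stands behind the bodies. Next I'll get poses and yaws from the depth.

```bash
cat > h.py <<'E'
from station import *
import cv2,numpy as np
def cloud(c,d,T=None):
    i=viewer.camera_info(c);K=i['intrinsics'];v,u=np.mgrid[:480,:640]
    P=np.stack([(u-K[0,2])*d/K[0,0],-(v-K[1,2])*d/K[1,1],-d],-1)
    if T is None: P=P@i['rotation'].T+i['eye']
    else:
        M=T@i['T_tool_cam'];P=P@M[:3,:3].T+M[:3,3]
    P[d==0]=np.nan
    return P
def snapwrist(name):
    s=env.sense();T=np.eye(4);T[:3,:3]=s['tcp_rot'];T[:3,3]=s['ee_pos']
    im,d=viewer.read_camera('wrist');cv2.imwrite(f'pics/{name}.png',im[:,:,::-1])
    return im,cloud('wrist',d,T)
def rect(P,m):
    q=P[m][:,:2].astype(np.float32);(c,sz,a)=cv2.minAreaRect(q*1000)
    if sz[0]<sz[1]: a+=90
    return np.array(c)/1000,sz,((a+90)%180)-90,np.nanmedian(P[m][:,2]),m.sum()
def near(P,c,r): return np.hypot(P[...,0]-c[0],P[...,1]-c[1])<r
def red(im): im=im.astype(int);return (im[...,0]>110)&(im[...,1]<70)&(im[...,2]<70)
def brass(im): im=im.astype(int);return (im[...,0]>im[...,2]+60)&(im[...,1]>im[...,2]+20)
def R(yaw): # tool down, tool x at world yaw
    c,s=np.cos(yaw),np.sin(yaw);return np.array([[c,s,0],[s,-c,0],[0,0,-1.]])
E
python3 - <<'E'
from h import *
z=np.load('top.npz');im,d=z['im'],z['d'];P=cloud('top',d)
print('key',rect(P,red(im)&near(P,(.462,.09),.06)&(P[...,2]>.098)))
print('bar',rect(P,brass(im)&near(P,(.589,-.14),.035)&(P[...,2]>.058)))
for c in [(.589,-.14)]:
    m=near(P,c,.055)&(abs(P[...,2]-.04)<.006);print('disc',rect(P,m))
m=near(P,(.589,-.14),.25)&(P[...,2]>.12)
print('tall',P[m].min(0),P[m].max(0)); q=P[m];print(q[np.argmin(np.hypot(q[:,0]-.589,q[:,1]+.14))])
m=near(P,(.462,.09),.25)&(P[...,2]>.12); q=P[m];print(len(q) and q[np.argmin(np.hypot(q[:,0]-.462,q[:,1]-.09))])
kc,by=(.462,.09),0
for y in np.deg2rad(np.arange(-180,180,30)):
    for p in [(.462,.09,.061),(.589,-.14,.101)]:
        j=solver.inverse_kinematics(p,R(y)); print(round(np.rad2deg(y)),p,None if j is None else np.round(j,2))
E
```

```text
key (array([0.4562688, 0.0957909]), (56.68093490600586, 12.995389938354492), 18.24781036376953, np.float64(0.1046470292433016), np.int64(339))
bar (array([ 0.58778204, -0.14123792]), (17.828989028930664, 43.180545806884766), -24.27381134033203, np.float64(0.06374679068644817), np.int64(324))
disc (array([ 0.58773297, -0.14137053]), (82.14244079589844, 82.54609680175781), -0.09986114501953125, np.float64(0.03997499589794784), np.int64(1844))
tall [ 0.64904971 -0.3567775   0.12000404] [0.78444039 0.07003728 0.45342409]
[ 0.6536254  -0.25766066  0.19930569]
0
-180 (0.462, 0.09, 0.061) [ 0.48  0.62 -0.91  2.1   0.71  0.77  0.68]
-180 (0.589, -0.14, 0.101) [ 0.68  0.64 -0.68  1.77  0.5   0.91  1.35]
-150 (0.462, 0.09, 0.061) [ 0.6   0.74 -1.11  2.09  0.89  0.89  1.06]
-150 (0.589, -0.14, 0.101) [ 1.    1.04 -1.33  1.75  1.06  1.28  1.49]
-120 (0.462, 0.09, 0.061) [ 0.71  0.95 -1.33  2.09  1.09  1.1   1.43]
-120 (0.589, -0.14, 0.101) [ 1.    1.04 -1.33  1.75  1.06  1.28  2.02]
-90 (0.462, 0.09, 0.061) [ 0.71  0.95 -1.33  2.09  1.09  1.1   1.96]
-90 (0.589, -0.14, 0.101) [ 0.09  0.53  0.12 
[... 426 characters left out ...]
0.83 -1.53]
30 (0.462, 0.09, 0.061) [ 0.32  0.53 -0.71  2.11  0.54  0.69 -1.79]
30 (0.589, -0.14, 0.101) [ 0.46  0.57 -0.38  1.78  0.27  0.84 -1.09]
60 (0.462, 0.09, 0.061) [ 0.46  0.6  -0.89  2.1   0.69  0.76 -1.4 ]
60 (0.589, -0.14, 0.101) [ 0.53  0.59 -0.48  1.78  0.34  0.86 -0.62]
90 (0.462, 0.09, 0.061) [ 0.44  0.59 -0.86  2.1   0.66  0.75 -0.85]
90 (0.589, -0.14, 0.101) [ 0.6   0.61 -0.57  1.77  0.41  0.88 -0.16]
120 (0.462, 0.09, 0.061) [ 0.45  0.6  -0.88  2.1   0.68  0.76 -0.34]
120 (0.589, -0.14, 0.101) [ 0.67  0.64 -0.67  1.77  0.49  0.91  0.31]
150 (0.462, 0.09, 0.061) [ 0.46  0.61 -0.9   2.1   0.7   0.76  0.17]
150 (0.589, -0.14, 0.101) [ 0.67  0.64 -0.67  1.77  0.49  0.91  0.83]
```

```bash
python3 - <<'E'
from h import *
z=np.load('top.npz');P=cloud('top',z['d']);z2=np.load('scene.npz');P2=cloud('scene',z2['d'])
Q=np.vstack([P.reshape(-1,3),P2.reshape(-1,3)]);Q=Q[np.isfinite(Q[:,0])];Q=Q[(Q[:,2]>.14)&near(Q,(.588,-.141),.3)]
for y in (156,110,66,56):
    r=R(np.deg2rad(y));q=(Q-[.588,-.141,0])@r
    g=np.maximum(np.maximum(abs(q[:,1])-.0945,abs(q[:,0])-.0375),-1);k=g.argmin();print(y,g[k],Q[k])
kp=np.array([.4563,.0958]);ky=np.deg2rad(198.2)
env.reach([*kp,.20],R(ky))
im,W=snapwrist('w1')
print('key wrist',rect(W,red(im)&near(W,kp,.06)&(W[...,2]>.098)),env.sense()['joint_positions'],env.sense()['t'])
E
```

```text
156 0.06273344454075722 [ 0.74302241 -0.03924723  0.44447512]
110 0.06368637592403761 [ 0.77052657 -0.17998161  0.45178058]
66 0.03842555238991694 [ 0.66220758 -0.25715021  0.20180098]
56 0.023170860787797953 [ 0.65247179 -0.25584646  0.20022626]
key wrist (array([0.45646381, 0.09686199]), (56.537864685058594, 12.972931861877441), 18.440860748291016, np.float64(0.10477776780072556), np.int64(1268)) [ 0.76123746  0.51354246 -1.29636364  1.99793755  0.57004378  1.06812644
  1.09013874] 3.4583
```

View pics/w1.png

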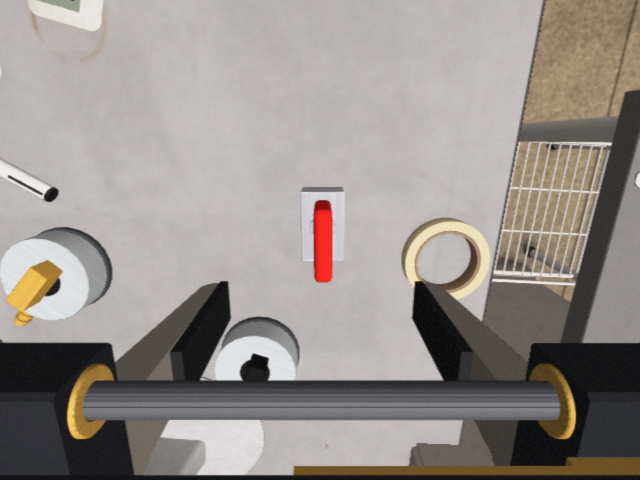

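The wrist view shows the key handle at (322,240), between the fingers and square to them. It agrees with the top camera to 1 mm, so I'll grasp.

```bash
python3 - <<'E'
from h import *
kp=np.array([.4564,.0963]);ky=np.deg2rad(198.3)
env.movel([*kp,.061],R(ky),rate=.12)
effector.grasp(50);s=env.sense();print(s['gripper_width'],s['grasp_force'],s['ee_pos'],s['t'])
env.movel([*kp,.20],rate=.15)
bp=np.array([.5878,-.1413]);by=np.deg2rad(155.7)
env.reach([*bp,.20],R(by))
s=env.sense();print(s['gripper_width'],s['ee_pos'],s['wrist_force'],s['moment'],s['joint_positions'],s['t'])
im,d=viewer.read_camera('scene');a=cv2.resize(im[180:340,300:500],(750,600));cv2.imwrite('pics/s2.png',a[:,:,::-1])
im,W=snapwrist('w2')
print(rect(W,red(im)&near(W,bp,.06)&(W[...,2]>.09)))
E
```

```text
0.013648996937579398 49.99781012535095 [0.45641252 0.09633595 0.06100195] 5.925
0.013605996941805868 [ 0.5874116  -0.13854266  0.20010548] [-0.07931416  0.23347034 -1.7922393 ] [ 0.05388821 -0.1086567   0.01085496] [ 0.87700868  0.62917793 -0.99728511  1.68900093  0.5719017   1.14552143
  0.87144456] 8.0583
(array([ 0.58169702, -0.1359585 ]), (16.315444946289062, 45.42611312866211), -23.663253784179688, np.float64(0.24366478501638167), np.int64(4537))
```

View pics/s2.png

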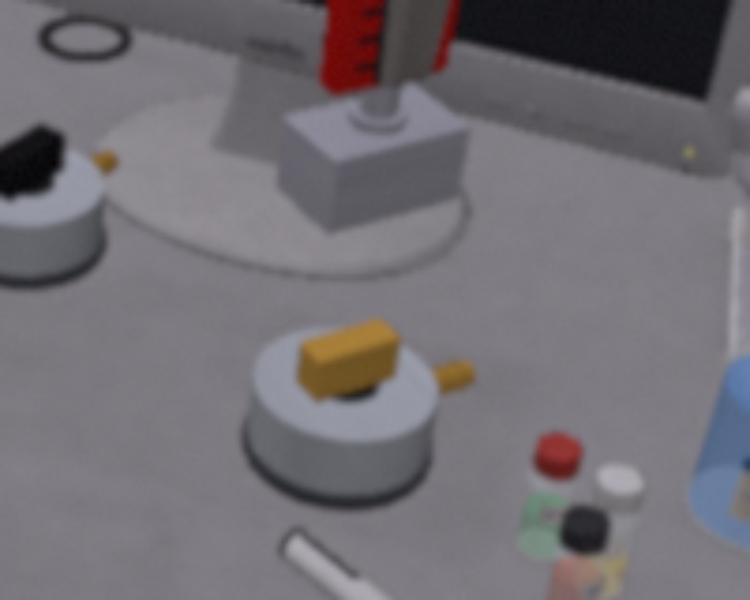

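View pics/w2.png

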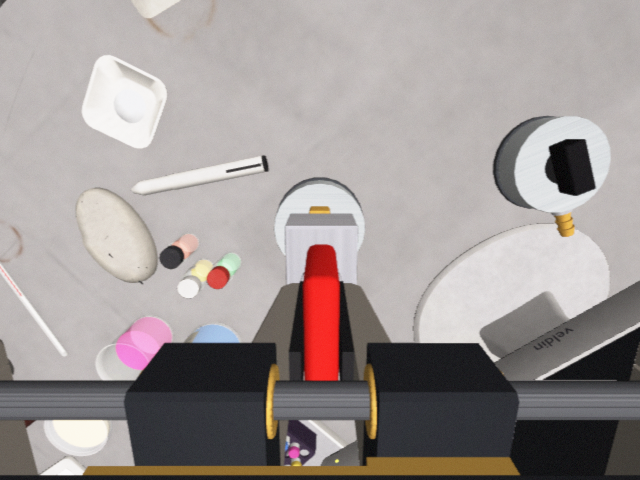

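The key hangs square in the grip. In the wrist view the brass bar at (319,210) lines up with the handle column at about 321. I'll descend slowly while watching the force.

```bash
python3 - <<'E'
from h import *
bp=np.array([.5878,-.1413]);r=R(np.deg2rad(155.7))
env.movel([*bp,.132],r,rate=.12);env.pause(.2)
f0=env.sense()['wrist_force'];print(env.sense()['ee_pos'])
for z in [*np.arange(.128,.1029,-.004),.102,.101,.100]:
    env.movel([*bp,z],r,rate=.04)
    s=env.sense();f=s['wrist_force']-f0;print(round(z,4),s['ee_pos'].round(4),f.round(1),s['moment'].round(2))
    if f[2]>12 or np.hypot(f[0],f[1])>12: break
print(s['t'],s['gripper_width'])
E
```

```text
[ 0.58833465 -0.14134955  0.13288982]
0.128 [ 0.5876 -0.1414  0.1278] [-1.   0.5  1.2] [ 0.06 -0.1   0.01]
0.124 [ 0.5876 -0.1413  0.1236] [-1.3  0.   0.3] [ 0.   -0.17  0.  ]
0.12 [ 0.5876 -0.1413  0.1197] [-0.7  0.4  0.6] [ 0.   -0.22  0.02]
0.116 [ 0.5876 -0.1413  0.1157] [-0.8  0.5  1.1] [ 0.03 -0.13 -0.01]
0.112 [ 0.5876 -0.1413  0.1117] [-1.   0.3  1.5] [ 0.03 -0.17  0.  ]
0.108 [ 0.5876 -0.1413  0.1077] [-1.2 -0.2  0.4] [ 0.   -0.17 -0.02]
0.104 [ 0.5876 -0.1413  0.1037] [-0.2  0.3  0.8] [ 0.1  -0.15 -0.  ]
0.102 [ 0.5877 -0.1413  0.1019] [-0.5 -0.9  0.7] [ 0.04 -0.14  0.  ]
0.101 [ 0.5879 -0.1413  0.1011] [-0.1  0.8  1.2] [ 0.02 -0.16  0.03]
0.1 [ 0.588  -0.1413  0.101 ] [-3.2  0.4  7.3] [0.08 0.44 0.04]
11.575 0.01396512521777057
```

Home: contact came exactly at the expected 0.101 m, after a free descent. Now I'll turn it clockwise in small steps.

```bash
python3 - <<'E'
from h import *
bp=np.array([.5879,-.1413])
for k in range(1,15):
    y=155.7-7*k
    env.reach([*bp,.1005],R(np.deg2rad(y)))
    s=env.sense();a=np.rad2deg(np.arctan2(s['tcp_rot'][1,0],s['tcp_rot'][0,0]))
    print(y,round(a,1),s['ee_pos'].round(4),s['wrist_force'].round(1),s['moment'].round(2),round(s['t'],2),s['gripper_width'].round(4))
    if np.linalg.norm(s['wrist_force'])>40 or abs(s['moment'][2])>1.5: break
print(s['joint_positions'])
E
```

```text
Traceback (most recent call last):
AttributeError: 'float' object has no attribute 'round'
```

```bash
python3 - <<'E'
from h import *
bp=np.array([.5879,-.1413])
for k in range(1,15):
    y=155.7-7*k
    env.reach([*bp,.1005],R(np.deg2rad(y)))
    s=env.sense();a=np.rad2deg(np.arctan2(s['tcp_rot'][1,0],s['tcp_rot'][0,0]))
    print(round(y,1),round(a,1),s['ee_pos'].round(4),s['wrist_force'].round(1),s['moment'].round(2),round(s['t'],2),round(s['gripper_width'],4))
    if np.linalg.norm(s['wrist_force'])>40 or abs(s['moment'][2])>1.5: break
print(s['joint_positions'])
env.pause(.3)
im,d=viewer.read_camera('scene');a=cv2.resize(im[180:340,300:500],(750,600));cv2.imwrite('pics/s3.png',a[:,:,::-1])
E
```

```text
148.7 148.8 [ 0.5884 -0.1409  0.101 ] [0.2 1.  5.6] [ 0.43 -0.01  0.13] 12.07 0.014
141.7 141.9 [ 0.5886 -0.1408  0.101 ] [0.8 2.  5.7] [ 0.54 -0.25 -0.11] 12.32 0.0137
134.7 135.0 [ 0.5886 -0.1409  0.101 ] [1.1 2.1 6.1] [ 0.72 -0.38 -0.14] 12.57 0.0139
127.7 128.1 [ 0.5886 -0.1409  0.101 ] [0.6 2.8 6.6] [ 0.61 -0.44 -0.06] 12.82 0.0138
120.7 121.1 [ 0.5887 -0.141   0.101 ] [1.8 3.4 6.4] [ 0.59 -0.46 -0.11] 13.07 0.0135
113.7 114.2 [ 0.5887 -0.1411  0.101 ] [2.9 2.1 6.8] [ 0.64 -0.52 -0.12] 13.32 0.0138
106.7 107.2 [ 0.5887 -0.1412  0.101 ] [1.7 1.9 5.7] [ 0.56 -0.47 -0.12] 13.57 0.0135
99.7 100.2 [ 0.5886 -0.1413  0.101 ] [2.6 1.1 6.4] [ 0.52 -0.42 -0.14] 13.82 0.0137
92.7 93.1 [ 0.5886 -0.1415  0.101 ] [1.2 1.1 6.5] [ 0.44 -0.41 -0.1 ] 14.07 0.014
85.7 86.1 [ 0.5885 -0.1416  0.101 ] [0.8 1.4 6.8] [ 0.42 -0.32 -0.1 ] 14.32 0.0136
78.7 79.1 [ 0.5884 -0.1417  0.101 ] [0.4 2.  6.9] [ 0.39 -0.27 -0.15] 14.57 0.0137
71.7 72.1 [ 0.5882 -0.1419  0.101 ] [-0.4  0.5  7.7] [ 0.35 -0.2  -0.15] 14.82 0.0136
64.7 65.1 [ 0.5881 -0.1419  0.101 ] [0.5 0.8 7.4] [ 0.39 -0.12 -0.11] 15.07 0.014
57.7 58.1 [ 0.588  -0.1419  0.101 ] [-0.6  0.4  8.8] [ 0.4  -0.05 -0.1 ] 15.32 0.0136
[ 0.5681551   0.59511307 -0.52042145  1.77711609  0.37517551  0.86916242
 -0.68002664]
```

View pics/s3.png

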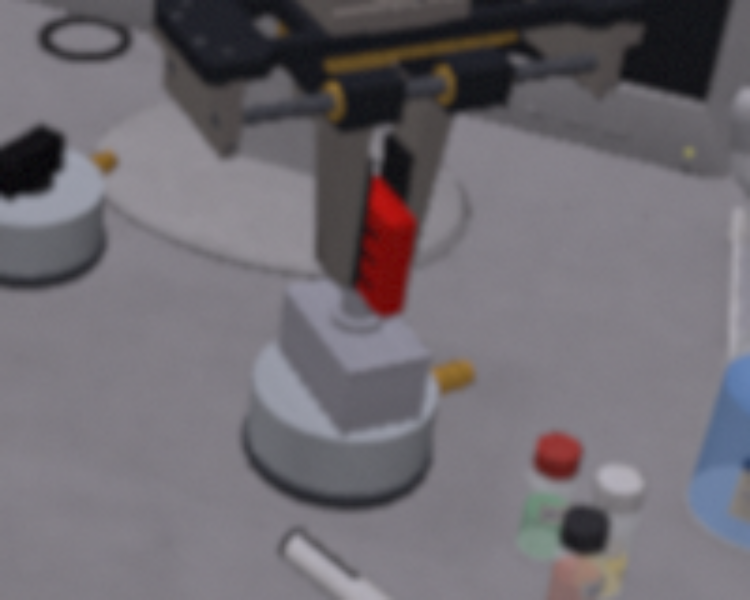

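The key sits flush on the valve body after about a 98° turn, which is roughly 90° of plug turn once the play is taken out. I'll back off within the play to square it up, release, rise and check.

```bash
python3 - <<'E'
from h import *
bp=np.array([.5880,-.1415])
env.reach([*bp,.101],R(np.deg2rad(65)));env.pause(.2)
s=env.sense();print(s['wrist_force'].round(1),s['moment'].round(2),s['ee_pos'])
effector.release();env.pause(.2)
env.movel([s['ee_pos'][0],s['ee_pos'][1],.25],rate=.15);env.pause(.3)
s=env.sense();print(s['t'],s['wrist_force'].round(1))
im,W=snapwrist('w4')
print(rect(W,red(im)&near(W,bp,.06)&(W[...,2]>.138)))
im,d=viewer.read_camera('scene');a=cv2.resize(im[160:320,280:480],(750,600));cv2.imwrite('pics/s4.png',a[:,:,::-1])
E
```

```text
[0.3 0.6 6.2] [ 0.17 -0.18  0.08] [ 0.58772732 -0.14241424  0.10098745]
18.975 [ 0.6 -0.3  0.3]
(array([ 0.58801178, -0.14127885]), (56.71833801269531, 13.423325538635254), 65.31909942626953, np.float64(0.14487804150433609), np.int64(1181))
```

View pics/s4.png

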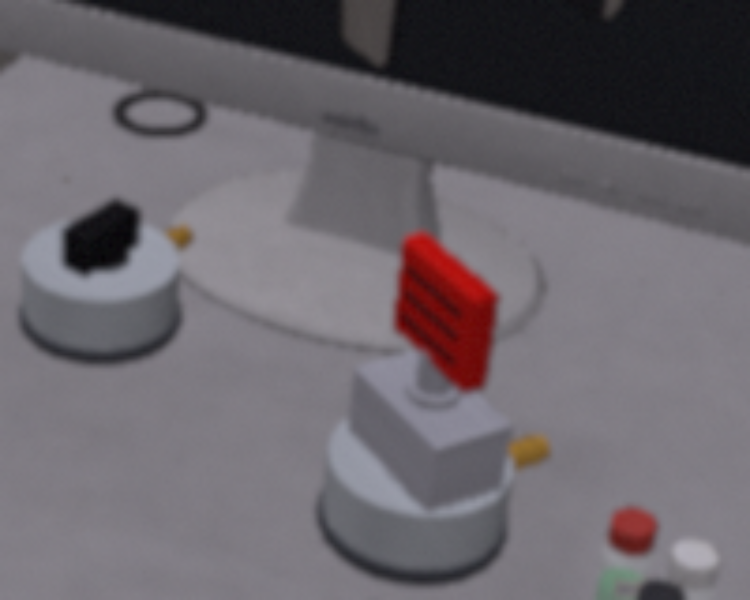

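The key stands upright and free, flush on the brass body. Its handle top is at z = 0.145 m, its centre is on the axis, and the black plug is untouched, so I'll hand in.

```bash
python3 -c "
from station import *
print(workorder.finish_job())"
```

```text
the job is handed in; nothing more can be done
None
```

The job is handed in: the key went fully home on the brass plug and was then turned clockwise to move the plug about 90° (estimated, since the key hides the plug), and it is standing there released and upright; I did not touch the black plug.

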